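Battery pack from label printer to charger

TASK

Pinch the two sprung side tabs of the battery pack to free it from the label printer, lift it out, and seat it fully home in the charger so that both tabs spring out and latch, then let go; the charger's cradle slides a little along its base and may have been left anywhere, so feel for its well. Squeeze, pull and press gently: the tabs snap if crushed, and neither well may be yanked at or forced. Leave the other things on the desk where they are.

Things in the scene. Friction and masses are not known exactly. Their poses are not given: they have to be found in the camera images.
- pack: Grey battery pack, upright, 0.14 to 0.27 kg, 90 mm tall. Origin: centre of its underside; z up. A core 48 mm (x) by 28 mm (y) runs the full height; flanges at its x ends widen it to 50 mm in y up to 48 mm above the underside (the lowest 10 mm taper by 2.5 mm a side in y, 1.5 in x). Starts latched in the printer, underside on the well's floor, 44 mm standing out. Pinch it along its y by the two tabs.
- tab_left: Sprung tab on the pack's +y side: a dark ribbed upright strip, 24 mm wide (x), 5 mm thick. Origin: middle of the pad's outer face, at y = +25 mm, z = 70 mm of the pack when sprung out. The bare pad spans 50 to 88 mm above the pack's underside. It slides straight in (-y) to a stop at 6 mm: moves from 2 N, reaches the stop at 8 N, snaps above 30 N from a finger.
- tab_right: The mirror image of tab_left on the pack's -y side: origin at y = -25 mm of the pack; slides to +y. The pads' outer faces are 50 mm apart sprung out, 38 mm with both tabs at their stops.
- left_barb (a point): Top outer edge of tab_left's barb, which moves with the tab: flat top 28 mm above the pack's underside, 8 mm high, sloped below, standing out 4.5 mm beyond the pad's face. It hooks under the well's ledge and passes it only when the tab is in by about 4.5 mm or more.
- right_barb (a point): The same point of tab_right's barb.
- printer: Label printer, light grey box 170 mm (x) by 140 mm (y) by 60 mm high, display and keys on top at the -x end, screwed to the desk. Origin: centre of its underside; z up, +x from the keys towards the battery well.
- printer_floor (a point): Centre of the floor of the printer's well, 14 mm above the desk, 35 mm towards +x from the printer's centre; axes as the printer's. The latch ledges are on the well's y sides, their underside 29.5 mm above this floor, so that the latched pack has 1.5 mm of upward play. Pulls or pushes of the pack on the printer must stay below 35 N.
- printer_mouth (a point): Centre of the mouth of the printer's well, at rim height, 46 mm above its floor; axes as the printer's. The well is 50 mm (x) by 52 mm (y).
- charger: Charger base, a dark flat tray 114 mm (x) by 150 mm (y) with 14 mm rails, screwed to the desk. Origin: centre of its underside; z up. On it sits the cradle, a grey block 86 mm (x) by 96 mm (y), flat top 60 mm above the desk with the empty well in its middle. The cradle can be slid along the base's y by up to 14 mm either way of mid-travel and was left anywhere in that range: it is not measured.
- charger_mid (a point): Where the centre of the well's mouth lies when the cradle is at mid-travel: at its rim's height, 60 mm above the desk; axes as the charger's. The true mouth is up to 14 mm from it along y, not off in x. Well: 50 mm (x) by 52 mm (y), 46 mm deep; the y sides have the latch ledges, as the printer's, and a square top edge; the x sides have a 4 mm lead-in slope at the top.
- charger_floor (a point): Centre of the well's hard floor with the cradle at mid-travel, 46 mm below charger_mid. The pack goes in with its y along the charger's y, either way round, its tapered foot entering if within about 3 mm along y. It latches if its underside is held within 1.5 mm of this height while the tabs are let out, then stands 1.5 mm above it. Let out higher, the tabs stay jammed in, not latched.
- charger_plate (a point): Middle of the top of the sprung contact plate in the well, drawn at mid-travel, 6 mm above the hard floor: it pushes the pack up with 2.4 N at first touch and 6 N when pressed level with the hard floor. The cradle holds by friction: it slides only when pushed along y with more than 5 N. Pushes of the pack on cradle or base must stay below 35 N.
- tape_roll: Cardboard-brown tape roll lying flat, 64 mm across, 18 mm high; origin at the centre of its underside. Bystander.
- mug: White mug, 76 mm across, 90 mm high; origin at the centre of its underside. Bystander.
- stapler: Stapler, 130 mm long (x), 34 mm wide, 45 mm high; origin at the centre of its underside. Bystander.
- clip_bin: Yellow open bin, 100 x 130 x 55 mm; origin at the centre of its underside. Bystander.

How it is judged:
On the way, in this order (a step that is already met when the one before it is completed fails the run):
1. both tabs are pinched in, at least 3 mm each, while the pack sits in the printer's well (y of tab_left in the frame of pack below 0.022 m and y of tab_right in the frame of pack above -0.022 m and distance between pack and printer_floor below 0.01 m), for 0.05 s.
2. the pack is lifted clear of the printer's well: its underside more than 10 mm above the rim (z of pack in the frame of printer_floor above 0.056 m), for 0.05 s.
At the end, for the whole second after the job is handed in: The pack rests upright (0.08 rad) in the cradle's well, wherever the cradle is along its travel (within 17 mm of mid-travel along y, 4 mm across, 0.12 rad of its axes), underside at most 3 mm above the hard floor and both tabs sprung out to within 1.5 mm: latched (y of pack in the frame of charger_floor between -0.017 and 0.017 m and x of pack in the frame of charger_floor between -0.004 and 0.004 m and z of pack in the frame of charger_floor between -0.002 and 0.003 m and angle between the y axis of pack and the y axis of charger, either way round below 0.12 rad and angle between pack's own z axis and vertical below 0.08 rad and y of tab_left in the frame of pack above 0.0235 m and y of tab_right in the frame of pack below -0.0235 m and linear speed of pack below 0.02 m/s); the robot touches nothing.
It fails at once if a tab is crushed: more than 30 N from the fingers (contact force between the fingers and tab_left above 30 N or contact force between the fingers and tab_right above 30 N).
It fails at once if the pack is yanked or forced: more than 35 N between it and the printer (contact force between pack and printer above 35 N).
It fails at once if the pack is forced: more than 35 N between it and the charger (contact force between pack and charger above 35 N).
It fails at once if the tape roll, mug, stapler or bin is moved by more than 30 mm (distance of any of tape_roll, mug, stapler, clip_bin from where it was at the start of the episode above 0.03 m).
It also fails if it takes over 67 s, if anything falls off the work surface, if the arm or the gripper's body presses on something with over 40 N, if the wrist force passes 120 N, or if a joint passes its speed limit or range.

ROBOT

A 7-joint arm with a two-finger parallel gripper is mounted at the origin on the work surface. World frame = base frame: x ahead of the robot, y to its left, z up, the work surface at z = 0. Lengths are in m, angles in rad, forces in N, time in s.
With the tool pointing down it reaches from about 0.35 to 0.9 m from the base axis. Payload 7.2 kg.
Tool frame: the origin (TCP) lies on the centre line of the jaws, within the pads' length; the fingertips stand 8 mm ahead of it and the grasp point (between the pads) lies 11 mm behind it (r.finger_overhang is the distance from the TCP to the fingertips, in m); y points along the fingers, z is the direction in which the jaws open and shut, and the axes are right-handed (so a half turn about y gives the same grasp; the last joint's range is limited). The gripper opens to 85 mm and grips with 20 to 120 N. Pads are 22 mm wide; open, the fingers measure 114 mm over their backs; the gripper's body (76 mm by 85 mm) begins 54 mm behind the grasp point. The pads swing forward as they close: fully open they stand 13 mm farther back than shut.
Start: joints at [-1.249, 0.411, -0.013, 1.596, 0.006, 1.134, -0.082], TCP at [0.238, 0.578, 0.239] pointing down, gripper open.
Joint ranges: [-2.95, 2.95], [-0.29, 1.99], [-1.47, 1.44], [0.14, 2.54], [-1.03, 4.17], [0.13, 1.85], [-2.86, 2.86]. Speed limits (rad/s): [2.39, 2.39, 3.01, 3.01, 3.14, 3.14, 3.14].

INTERFACE

Orientations are given as a unit quaternion [w, x, y, z].
In Python, from workcell import r gives the robot as it stands.
- The arm moves only by the shell command python3 -m pendant 'ROWS' [FORCE]. ROWS is JSON, a list of rows, each an object with "travel": the shift along the tool's x, y, z in mm, a list of three; "turn": the turn, a rotation vector about the tool's x, y, z in rad, a list of three; "fingers": the opening, from -1 (shut) to 1 (fully open). In form: [{"travel": [tx, ty, tz], "turn": [ax, ay, az], "fingers": fingers}, ...]. A call has exactly 10 rows; each row shifts and turns the commanded pose from where the row before left it, along the tool's axes as they then stand; what a row does not reach is not made up. A row lasts 1/10 s, in which the tool goes at most 50 mm and 8.59 degrees, less where a joint would pass 70% of its speed; a pose out of reach is approached as far as the arm can. A call with a gripper value outside its range is refused whole. The fingers move at their own pace and stop on an object; FORCE is the grip in N (left out, the last holds). Time passes only in rows, so rows that do not move let the fingers close, or fill a call up. It gives the time, the measured TCP pose, the force and the opening at its end, in the units of the state.
- r.observe(): the state, without advancing time (a new reading comes with each control period).
- r.read_camera(name): name is "side" or "top"; returns a dict with "img" (400x640x3 uint8, red, green, blue), "z_map" (400x640 float32, m along the optical axis (not along the pixel's ray), 0 where there is no reading), "vfov" (degrees; the focal length in pixels is half the picture's height over the tangent of half this angle, whatever the lens; pixels are square), "cx", "cy" (the principal point, pixels), "rvec" (rotation vector, rad) and "tvec" (3), from world to camera coordinates, as OpenCV has them. Camera axes: x right, y down, z forward; pixel columns grow to the right and rows downward; lengths in m; the calibration is good to about 2 mm. A picture is of the moment at which its call begins.
- r.sign_off(): hands the job in, once; it reports no verdict.
The state is a dict: "clock": time; "q": joint angles; "qvel": joint speeds; "tau": joint torques, N m; "eef_pos": TCP position; "tcp_rot": TCP orientation; "force": force on the tool from outside, world axes, zero at the start; "ft_torque": the same for the moment, N m; "grip_width": opening from 0.0 (shut) to 1.0 (fully open).
Only numpy, scipy, OpenCV 4.12 (cv2) and the standard library are available. Lean on these libraries where they do the work, as an engineer would, in place of code of your own. Each camera call takes 0.05 s, during which the arm holds its last target. There are 200 camera calls.

## Working session

There is one attempt and no reset: what is moved stays moved. The work goes in short steps, Python scripts to look and compute and a shell command to move; the robot and the scene stay as the last step left them, time stands still between calls to the robot, and variables do not carry over. Pictures are saved under pics/ and viewed, about 8 in all and at most 12, crops included, and the job is handed in when it is done.

```bash
mkdir -p pics; ls
python3 - <<'E'
from workcell import r
import cv2,numpy as np
s=r.observe();print({k:np.round(v,3) for k,v in s.items()})
for n in("top","side"):
    c=r.read_camera(n);np.savez(n+"0.npz",**c);cv2.imwrite(f"pics/{n}0.png",c["img"][...,::-1])
    print(n,c["vfov"],c["cx"],c["cy"],c["rvec"],c["tvec"],r.finger_overhang)
E
```

```text
pics
{'clock': np.float64(0.0), 'q': array([-1.249,  0.412, -0.013,  1.597,  0.006,  1.134, -0.082]), 'qvel': array([ 0.   , -0.   ,  0.001,  0.   ,  0.   ,  0.001,  0.001]), 'tau': array([ 1.0000e-03, -6.0061e+01,  6.8300e-01, -2.9941e+01,  1.4000e-02,
        1.0000e-02,  0.0000e+00]), 'eef_pos': array([0.237, 0.578, 0.238]), 'tcp_rot': array([-0.693,  0.694, -0.137,  0.137]), 'force': array([-1.078, -0.029, -0.041]), 'ft_torque': array([ 0.037, -0.033,  0.04 ]), 'grip_width': np.float64(0.999)}
top 43.82253276219686 315.73142670623014 203.41550589356072 [ 2.16006365 -2.11943819  0.17800925] [-0.00974531  0.61337148  1.12303219] 0.008
side 53.08170401306834 321.0598643965571 191.9908268481833 [ 2.41448536 -0.23792121  0.09612271] [-0.58073506  0.14594988  0.94191818] 0.008
```

View pics/top0.png

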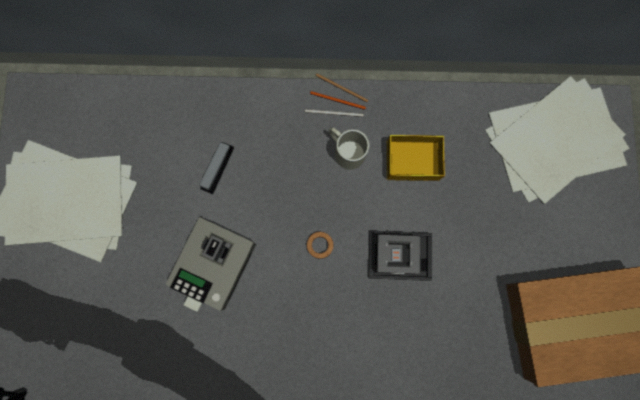

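View pics/side0.png

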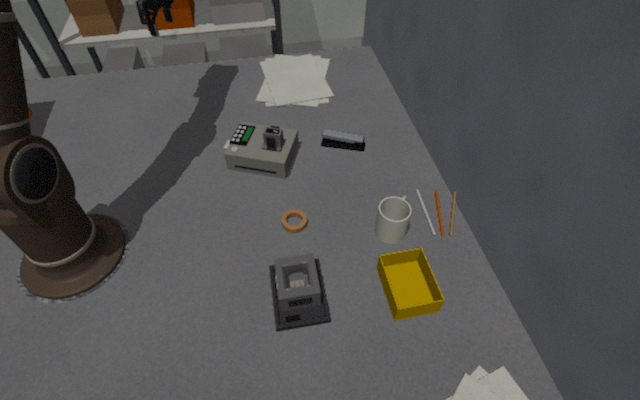

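Top view: the printer is around (211,262) with the pack at (215,247), the charger is at (400,255), and the tape roll is at (320,245). The side view shows the pack at (273,138) and the cradle well at (297,275).

```bash
cat > h.py <<'E'
import numpy as np,cv2
def cloud(c):
    h,w=c["z_map"].shape;f=h/2/np.tan(np.radians(c["vfov"])/2)
    R=cv2.Rodrigues(np.array(c["rvec"],float))[0];t=np.array(c["tvec"],float).ravel()
    v,u=np.mgrid[:h,:w];z=c["z_map"]
    P=np.stack([(u-c["cx"])/f*z,(v-c["cy"])/f*z,z],-1)
    W=(P-t)@R; W[z<=0]=np.nan
    return W
def rect(P):
    (c,s,a)=cv2.minAreaRect((P[:,:2]*1000).astype(np.float32))
    return np.round(c,1),np.round(s,1),round(a,1)
def proj(c,X):
    h=c["z_map"].shape[0];f=h/2/np.tan(np.radians(c["vfov"])/2)
    K=np.array([[f,0,c["cx"]],[0,f,c["cy"]],[0,0,1]])
    return cv2.projectPoints(np.array(X,float),np.array(c["rvec"],float),np.array(c["tvec"],float),K,None)[0][:,0]
E
python3 - <<'E'
from h import *
big={}
for n,boxes in(("top",dict(printer=(160,210,262,315),charger=(362,225,438,285),tape=(300,228,340,265))),("side",dict(printer=(215,115,305,180),charger=(262,240,335,332)))):
    c=dict(np.load(n+"0.npz"));W=cloud(c)
    print(n,"cam pos",-(cv2.Rodrigues(c["rvec"].astype(float))[0].T@c["tvec"]))
    for k,(u0,v0,u1,v1) in boxes.items():
        P=W[v0:v1,u0:u1].reshape(-1,3);P=P[~np.isnan(P).any(1)]
        z=P[:,2]
        print(k,np.histogram(z,np.arange(-.006,.13,.004))[0])
        for lo,hi in((.098,.112),(.054,.067),(.008,.022)):
            Q=P[(z>lo)&(z<hi)]
            if len(Q)>15:print("  ",lo,len(Q),np.round(np.median(Q[:,2]),4),rect(Q))
    im=c["img"]
    (x0,y0,x1,y1)=(160,205,445,320) if n=="top" else (215,110,345,340)
    k=2.8 if n=="top" else 2.5
    big[n]=cv2.resize(im[y0:y1,x0:x1],None,fx=k,fy=k,interpolation=cv2.INTER_CUBIC)
    cv2.imwrite(f"pics/{n}1.png",np.clip(big[n][...,::-1].astype(float)*1.8,0,255))
E
```

```text
top cam pos [0.42549875 0.00603355 1.20682859]
printer [ 672 3428 1514   61    8   12   25   49   96   83   22   13   18   21
   36  411 2227 1358  166   10   11   16   12   16   14   21   43  211
   85    4    0    0    0]
   0.098 343 0.1046 (array([500.5, 228.9]), array([50.3, 47.8]), 64.8)
   0.054 4089 0.0611 (array([468.2, 243.9]), array([141.2, 172.1]), 66.3)
   0.008 52 0.0175 (array([447.9, 252.6]), array([192.7, 174.5]), 82.0)
charger [183 958 717 206 449 576 151  39  30   7  10  20  20  27  32 173 669 264
   6   0   0   0   0   0   0   0   0   0   0   0   0   0   0]
   0.054 1108 0.0604 (array([ 498.5, -190.2]), array([97.2, 86.3]), 88.8)
   0.008 1255 0.0145 (array([ 498.2, -202.4]), array([150.5, 114.1]), 88.8)
tape [144 649 318  17  13 130 173  26   0   0   0   0   0   0   0   0   0   0
   0   0   0   0   0   0   0   0   0   0   0   0   0   0   0]
   0.008 322 0.0182 (array([518.3,  -9.2]), array([62.1, 60. ]), 1.4)
side cam pos [ 0.46501528 -0.6131372   0.80844789]
printer [ 168 1974  547   68   73   63   85   77   90   91   71   82   77   80
   74  139 1174  483   41   24   23   23   27   19   22   30   44  130
   23    0    0    0    0]
   0.098 197 0.104 (array([504.7, 228.6]), array([52.7, 47.9]), 65.3)
   0.054 1817 0.0608 (array([472.6, 244.2]), array([146.7, 172.7]), 66.3)
   0.008 258 0.0152 (array([485.7, 192. ]), array([217.9, 107.2]), 14.6)
charger [ 142 2495  988  189  436  606  130   58   61   60   36   56   47   84
   62  136  986  117    0    0    0    0    0    0    0    0    0    0
    0    0    0    0    0]
   0.054 1239 0.0602 (array([ 501.8, -189.6]), array([98.7, 85.7]), 88.7)
   0.008 1224 0.0144 (array([ 501.5, -202.6]), array([151.9, 113.9]), 88.9)[ WARN:0@0.137] global loadsave.cpp:1063 imwrite_ Unsupported depth image for selected encoder is fallbacked to CV_8U.
```

View pics/top1.png

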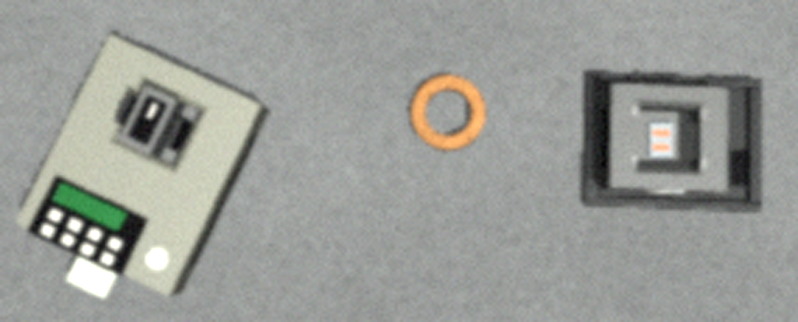

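```bash
cat >> h.py <<'E'
from scipy.spatial.transform import Rotation as Ro
def go(s,p,yaw):
    """turn about tool axes (do first), then travel mm in turned tool axes; jaws at yaw deg (mod 180), tool straight down"""
    q=s["tcp_rot"];R=Ro.from_quat([q[1],q[2],q[3],q[0]])
    best=None
    for k in(0,180):
        a=np.radians(yaw+k);z=np.array([np.cos(a),np.sin(a),0]);y=np.array([0,0,-1.]);T=Ro.from_matrix(np.column_stack([np.cross(y,z),y,z]))
        v=(R.inv()*T).as_rotvec()
        if best is None or np.linalg.norm(v)<np.linalg.norm(best[0]):best=(v,T)
    v,T=best
    print("t",round(float(s["clock"]),2),"pos",np.round(s["eef_pos"],4),"q7",round(float(s["q"][6]),2),"F",np.round(s["force"],1),"w",round(float(s["grip_width"]),3))
    print("turn",np.round(v,4),"travel",np.round(T.inv().apply(np.array(p)-s["eef_pos"])*1000,1),"axes",np.round(T.as_matrix(),3).tolist())
E
python3 - <<'E'
from h import *;from workcell import r
s=r.observe();go(s,[.5025,.2295,.15],66.3);print(s["q"])
E
```

```text
t 0.1 pos [0.2373 0.5777 0.2385] q7 -0.08 F [ 0.1 -0.4  0.6] w 0.997
turn [0.0015 0.0239 0.0001] travel [ 382.7   88.5 -212.3] axes [[0.916, 0.0, 0.402], [-0.402, 0.0, 0.916], [0.0, -1.0, 0.0]]
[-1.24921009  0.41183738 -0.01272442  1.59695625  0.00557953  1.13431856
 -0.08220148]
```

```bash
python3 -m pendant '[{"travel":[0,0,0],"turn":[0.0015,0.0239,0],"fingers":1},{"travel":[38,0,-21],"turn":[0,0,0],"fingers":1},{"travel":[38,0,-21],"turn":[0,0,0],"fingers":1},{"travel":[38,0,-21],"turn":[0,0,0],"fingers":1},{"travel":[38,0,-21],"turn":[0,0,0],"fingers":1},{"travel":[38,10,-21],"turn":[0,0,0],"fingers":1},{"travel":[38,10,-21],"turn":[0,0,0],"fingers":1},{"travel":[38,10,-21],"turn":[0,0,0],"fingers":1},{"travel":[38,10,-21],"turn":[0,0,0],"fingers":1},{"travel":[38,10,-21],"turn":[0,0,0],"fingers":1}]' 20
python3 - <<'E'
from h import *;from workcell import r
s=r.observe();go(s,[.5025,.2295,.078],66.3)
E
```

```text
clock: 1.1
eef_pos: [0.4755, 0.2661, 0.1887]
tcp_rot: [0.693, -0.691, 0.145, -0.146]
force: [0.5, 1.3, 0.4]
grip_width: 1.001
t 1.1 pos [0.4755 0.2661 0.1887] q7 0.61 F [0.5 1.3 0.4] w 1.001
turn [-0.0018 -0.001   0.0001] travel [ 39.4 110.7 -22.7] axes [[0.916, 0.0, 0.402], [-0.402, 0.0, 0.916], [0.0, -1.0, 0.0]]
```

```bash
python3 -m pendant '[{"travel":[20,5,-12],"turn":[0,0,0],"fingers":1},{"travel":[19.5,5,-11],"turn":[0,0,0],"fingers":1},{"travel":[0,0,0],"turn":[0,0,0],"fingers":1},{"travel":[0,20,0],"turn":[0,0,0],"fingers":1},{"travel":[0,20,0],"turn":[0,0,0],"fingers":1},{"travel":[0,20,0],"turn":[0,0,0],"fingers":1},{"travel":[0,15,0],"turn":[0,0,0],"fingers":1},{"travel":[0,10,0],"turn":[0,0,0],"fingers":1},{"travel":[0,10,0],"turn":[0,0,0],"fingers":1},{"travel":[0,5,0],"turn":[0,0,0],"fingers":1}]' 20
python3 - <<'E'
from h import *;from workcell import r
s=r.observe();go(s,[.5025,.2295,.076],66.3)
c=r.read_camera("side")
im=cv2.resize(c["img"][60:200,180:380],None,fx=4,fy=4,interpolation=cv2.INTER_CUBIC)
cv2.imwrite("pics/g1.png",cv2.convertScaleAbs(im[...,::-1],alpha=1.8))
E
```

```text
clock: 2.1
eef_pos: [0.5014, 0.2312, 0.0783]
tcp_rot: [0.693, -0.692, 0.145, -0.145]
force: [-0.8, -0.4, 0.1]
grip_width: 1.001
t 2.1 pos [0.5014 0.2312 0.0783] q7 0.72 F [-0.8 -0.4  0.1] w 1.001
turn [-0.0012  0.0002 -0.0004] travel [ 1.7  2.3 -1.1] axes [[0.916, 0.0, 0.402], [-0.402, 0.0, 0.916], [0.0, -1.0, 0.0]]
```

View pics/g1.png

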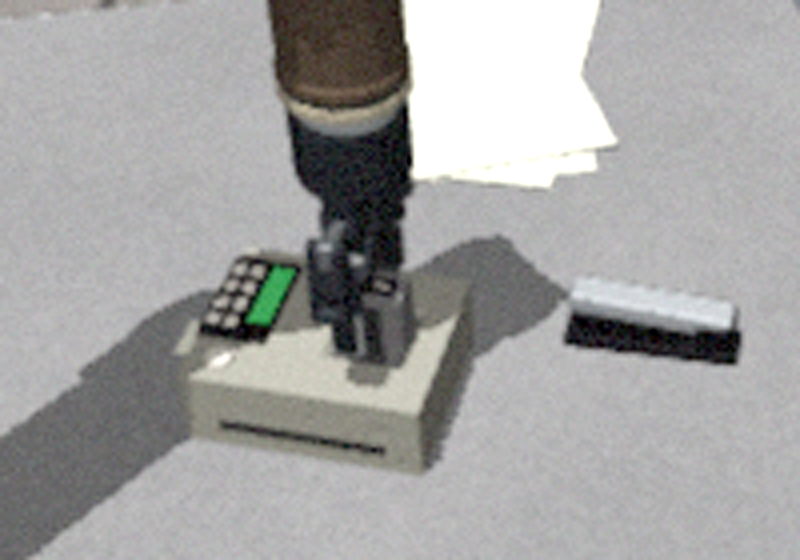

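Run:
```python
from h import *
c=dict(np.load("side0.npz"))
ex=np.array([.916,-.402,0]);ey=np.array([.402,.916,0]);o=np.array([.5026,.2289,0])
t=np.array([.5014,.2312,.0783])
for n,p in dict(packtop=o+[0,0,.104],tabR_top=o-ey*.025+[0,0,.102],tabR_bot=o-ey*.025+[0,0,.064],tabR_bl=o-ey*.025-ex*.012+[0,0,.064],tabR_br=o-ey*.025+ex*.012+[0,0,.064],tip=t-ey*.0425+[0,0,.005],tip_l=t-ey*.0425-ex*.011+[0,0,.005],tip_r=t-ey*.0425+ex*.011+[0,0,.005]).items():
    print(n,np.round((proj(c,[p])[0]-[180,60])*4))
```

```text
packtop [367. 283.]
tabR_top [356. 310.]
tabR_bot [362. 352.]
tabR_bl [345. 349.]
tabR_br [379. 355.]
tip [349. 346.]
tip_l [333. 344.]
tip_r [365. 348.]
```

```bash
python3 -m pendant '[{"travel":[2.5,2,-1.1],"turn":[0,0,0],"fingers":0.8},{"travel":[0,0,0],"turn":[0,0,0],"fingers":0.6},{"travel":[0,0,0],"turn":[0,0,0],"fingers":0.45},{"travel":[0,0,0],"turn":[0,0,0],"fingers":0.35},{"travel":[0,0,0],"turn":[0,0,0],"fingers":0.28},{"travel":[0,0,0],"turn":[0,0,0],"fingers":0.24},{"travel":[0,0,0],"turn":[0,0,0],"fingers":0.20},{"travel":[0,0,0],"turn":[0,0,0],"fingers":0.16},{"travel":[0,0,0],"turn":[0,0,0],"fingers":0.12},{"travel":[0,0,0],"turn":[0,0,0],"fingers":0.10}]' 20
python3 - <<'E'
from h import *;from workcell import r
s=r.observe();go(s,[.5025,.2295,.076],66.3);print("jaw F",s["force"]@[.402,.916,0])
E
```

```text
clock: 3.15
eef_pos: [0.5038, 0.2292, 0.0773]
tcp_rot: [0.693, -0.691, 0.145, -0.145]
force: [-0.2, 1.2, 3.3]
grip_width: 0.552
t 3.15 pos [0.5038 0.2292 0.0773] q7 0.73 F [-0.2  1.2  3.3] w 0.552
turn [-0.0023  0.0001  0.0003] travel [-1.3  1.3 -0.3] axes [[0.916, 0.0, 0.402], [-0.402, 0.0, 0.916], [0.0, -1.0, 0.0]]
jaw F 1.047125076717468
```

```bash
python3 -m pendant '[{"travel":[0,0,0],"turn":[0,0,0],"fingers":0.06},{"travel":[0,0,0],"turn":[0,0,0],"fingers":0.02},{"travel":[0,0,0],"turn":[0,0,0],"fingers":-0.02},{"travel":[0,0,0],"turn":[0,0,0],"fingers":-0.06},{"travel":[0,0,0],"turn":[0,0,0],"fingers":-0.1},{"travel":[0,0,0],"turn":[0,0,0],"fingers":-0.13},{"travel":[0,0,0],"turn":[0,0,0],"fingers":-0.16},{"travel":[0,0,0],"turn":[0,0,0],"fingers":-0.2},{"travel":[0,0,0],"turn":[0,0,0],"fingers":-0.2},{"travel":[0,0,0],"turn":[0,0,0],"fingers":-0.2}]' 20
python3 - <<'E'
from h import *;from workcell import r
s=r.observe();go(s,[.5025,.2295,.076],66.3);print("jaw F",s["force"]@[.402,.916,0],s["ft_torque"])
E
```

```text
clock: 4.15
eef_pos: [0.5041, 0.2295, 0.078]
tcp_rot: [0.693, -0.691, 0.145, -0.146]
force: [-0.8, 0.3, 10.5]
grip_width: 0.441
t 4.15 pos [0.5041 0.2295 0.078 ] q7 0.73 F [-0.8  0.3 10.5] w 0.441
turn [-0.0032  0.0001  0.0007] travel [-1.5  2.  -0.6] axes [[0.916, 0.0, 0.402], [-0.402, 0.0, 0.916], [0.0, -1.0, 0.0]]
jaw F -0.028612254328842863 [0.16979047 0.31627582 0.0069896 ]
```

```bash
python3 -m pendant '[{"travel":[0,-1,0],"turn":[0,0,0],"fingers":-0.3},{"travel":[0,-1,0],"turn":[0,0,0],"fingers":-0.3},{"travel":[0,-1,0],"turn":[0,0,0],"fingers":-0.3},{"travel":[0,-1.5,0],"turn":[0,0,0],"fingers":-0.3},{"travel":[0,-1.5,0],"turn":[0,0,0],"fingers":-0.3},{"travel":[0,-2,0],"turn":[0,0,0],"fingers":-0.3},{"travel":[0,-2,0],"turn":[0,0,0],"fingers":-0.3},{"travel":[0,-2,0],"turn":[0,0,0],"fingers":-0.3},{"travel":[0,-2,0],"turn":[0,0,0],"fingers":-0.3},{"travel":[0,0,0],"turn":[0,0,0],"fingers":-0.3}]' 22
```

```text
clock: 5.15
eef_pos: [0.5037, 0.2287, 0.0913]
tcp_rot: [0.693, -0.691, 0.145, -0.145]
force: [0.3, 0.2, -1.3]
grip_width: 0.44
```

```bash
python3 -m pendant '[{"travel":[0,-5,0],"turn":[0,0,0],"fingers":-0.3},{"travel":[0,-7,0],"turn":[0,0,0],"fingers":-0.3},{"travel":[0,-10,0],"turn":[0,0,0],"fingers":-0.3},{"travel":[0,-10,0],"turn":[0,0,0],"fingers":-0.3},{"travel":[0,-10,0],"turn":[0,0,0],"fingers":-0.3},{"travel":[0,-10,0],"turn":[0,0,0],"fingers":-0.3},{"travel":[0,-10,0],"turn":[0,0,0],"fingers":-0.3},{"travel":[0,-5,0],"turn":[0,0,0],"fingers":-0.3},{"travel":[0,0,0],"turn":[0,0,0],"fingers":-0.3},{"travel":[0,0,0],"turn":[0,0,0],"fingers":-0.3}]' 22
python3 - <<'E'
from h import *;from workcell import r
s=r.observe();go(s,[.5,-.190,.160],88.8)
E
```

```text
clock: 6.15
eef_pos: [0.5034, 0.2287, 0.1578]
tcp_rot: [0.693, -0.692, 0.145, -0.145]
force: [0.2, 0.2, -2.6]
grip_width: 0.434
t 6.15 pos [0.5034 0.2287 0.1578] q7 0.71 F [ 0.2  0.2 -2.6] w 0.434
turn [-1.400e-03 -3.928e-01  1.000e-04] travel [   5.4   -2.2 -418.7] axes [[1.0, 0.0, 0.021], [-0.021, 0.0, 1.0], [0.0, -1.0, 0.0]]
```

```bash
python3 -m pendant '[{"travel":[0,0,0],"turn":[-0.0014,-0.0982,0],"fingers":-0.3},{"travel":[0,0,0],"turn":[0,-0.0982,0],"fingers":-0.3},{"travel":[0,0,0],"turn":[0,-0.0982,0],"fingers":-0.3},{"travel":[0,0,0],"turn":[0,-0.0982,0],"fingers":-0.3},{"travel":[0,0,-15],"turn":[0,0,0],"fingers":-0.3},{"travel":[0,0,-30],"turn":[0,0,0],"fingers":-0.3},{"travel":[0,0,-40],"turn":[0,0,0],"fingers":-0.3},{"travel":[0,0,-40],"turn":[0,0,0],"fingers":-0.3},{"travel":[0,0,-40],"turn":[0,0,0],"fingers":-0.3},{"travel":[0,0,-40],"turn":[0,0,0],"fingers":-0.3}]' 22 && python3 -m pendant '[{"travel":[0,0,-40],"turn":[0,0,0],"fingers":-0.3},{"travel":[0,0,-40],"turn":[0,0,0],"fingers":-0.3},{"travel":[0,0,-40],"turn":[0,0,0],"fingers":-0.3},{"travel":[0,0,-40],"turn":[0,0,0],"fingers":-0.3},{"travel":[0,0,-30],"turn":[0,0,0],"fingers":-0.3},{"travel":[5,0,-20],"turn":[0,0,0],"fingers":-0.3},{"travel":[0,0,-4],"turn":[0,0,0],"fingers":-0.3},{"travel":[0,0,0],"turn":[0,0,0],"fingers":-0.3},{"travel":[0,0,0],"turn":[0,0,0],"fingers":-0.3},{"travel":[0,0,0],"turn":[0,0,0],"fingers":-0.3}]' 22
python3 - <<'E'
from h import *;from workcell import r
s=r.observe();go(s,[.5,-.190,.160],88.8)
c=r.read_camera("side");np.savez("side2.npz",**c)
im=cv2.resize(c["img"][200:350,220:380],None,fx=4,fy=4,interpolation=cv2.INTER_CUBIC)
cv2.imwrite("pics/c1.png",cv2.convertScaleAbs(im[...,::-1],alpha=2.2))
E
```

```text
clock: 7.15
eef_pos: [0.4983, 0.021, 0.1577]
tcp_rot: [-0.707, 0.707, -0.009, 0.009]
force: [0.8, 0.6, -2.7]
grip_width: 0.438
clock: 8.15
eef_pos: [0.4996, -0.189, 0.1578]
tcp_rot: [0.707, -0.707, 0.007, -0.007]
force: [-0.6, 0.7, -1.0]
grip_width: 0.437
t 8.15 pos [ 0.4996 -0.189   0.1578] q7 1.92 F [-0.6  0.7 -1. ] w 0.437
turn [-0.0007  0.0012 -0.0002] travel [ 0.4 -2.2 -1. ] axes [[1.0, 0.0, 0.021], [-0.021, 0.0, 1.0], [0.0, -1.0, 0.0]]
```

View pics/c1.png

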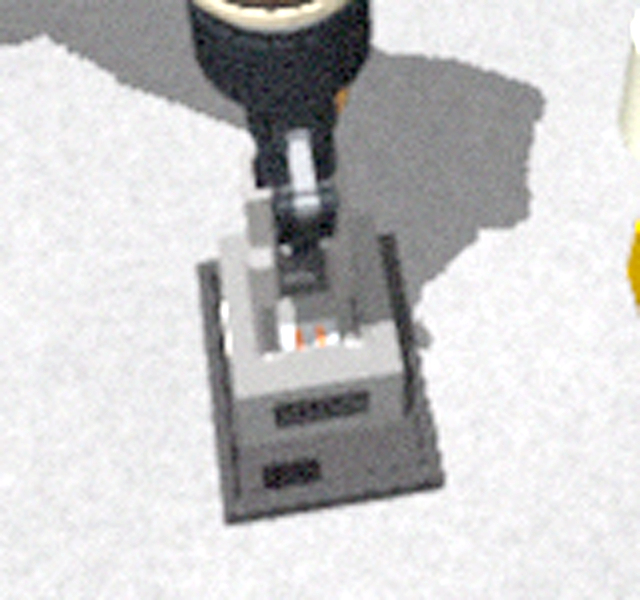

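Run:
```python
from h import *
c=dict(np.load("side2.npz"));W=cloud(c).reshape(-1,3);W=W[~np.isnan(W).any(1)]
Q=W[(abs(W[:,0]-.5)<.06)&(abs(W[:,1]+.19)<.06)]
for lo in np.arange(.085,.19,.008):
    P=Q[(Q[:,2]>lo)&(Q[:,2]<lo+.008)]
    if len(P): print(round(lo,3),len(P),"x",np.round(np.percentile(P[:,0],[0,3,97,100])*1000,1),"y",np.round(np.percentile(P[:,1],[0,3,50])*1000,1))
for zl,zh in((.054,.067),(.008,.022)):
    P=Q[(Q[:,2]>zl)&(Q[:,2]<zh)];print(rect(P))
```

```text
0.093 12 x [478.2 478.9 519.3 520.6] y [-213.6 -213.  -211. ]
0.101 42 x [476.5 477.1 520.4 522.3] y [-214.5 -214.5 -208.6]
0.109 32 x [475.3 476.8 522.3 522.5] y [-215.2 -214.9 -213.5]
0.117 78 x [475.4 476.3 520.6 522.6] y [-215.1 -214.7 -212. ]
0.125 52 x [476.  477.1 522.8 523. ] y [-215.2 -214.8 -209. ]
0.133 59 x [476.5 477.9 522.7 523. ] y [-215.8 -215.  -208.6]
0.141 72 x [475.4 476.  522.8 523.2] y [-214.7 -214.4 -207.5]
0.149 31 x [475.4 476.9 523.2 523.3] y [-214.2 -214.1 -203.2]
0.157 36 x [475.6 475.9 521.2 521.8] y [-221.9 -221.6 -203.6]
0.165 31 x [476.3 476.6 521.6 521.9] y [-221.9 -221.8 -203.8]
0.173 25 x [475.5 475.7 522.  522.1] y [-207.8 -205.2 -202.7]
0.181 107 x [475.7 476.2 523.1 523.5] y [-208.6 -203.4 -194.8]
0.189 1 x [488.4 488.4 488.4 488.4] y [-221.3 -221.3 -221.3]
(array([ 501.8, -190. ]), array([97.7, 85.9]), 88.8)
(array([ 501.8, -190.1]), array([119.5, 115.1]), 89.7)
```

```bash
python3 -m pendant '[{"travel":[2.3,4,0],"turn":[0,0,0],"fingers":-0.3},{"travel":[0,7,0],"turn":[0,0,0],"fingers":-0.3},{"travel":[0,7,0],"turn":[0,0,0],"fingers":-0.3},{"travel":[0,6,0],"turn":[0,0,0],"fingers":-0.3},{"travel":[0,4,0],"turn":[0,0,0],"fingers":-0.3},{"travel":[0,2,0],"turn":[0,0,0],"fingers":-0.3},{"travel":[0,1,0],"turn":[0,0,0],"fingers":-0.3},{"travel":[0,0,0],"turn":[0,0,0],"fingers":-0.3},{"travel":[0,0,0],"turn":[0,0,0],"fingers":-0.3},{"travel":[0,0,0],"turn":[0,0,0],"fingers":-0.3}]' 22 && python3 -m pendant '[{"travel":[0,1,0],"turn":[0,0,0],"fingers":-0.3},{"travel":[0,1,0],"turn":[0,0,0],"fingers":-0.3},{"travel":[0,1,0],"turn":[0,0,0],"fingers":-0.3},{"travel":[0,1,0],"turn":[0,0,0],"fingers":-0.3},{"travel":[0,1,0],"turn":[0,0,0],"fingers":-0.3},{"travel":[0,0,0],"turn":[0,0,0],"fingers":-0.3},{"travel":[0,0,0],"turn":[0,0,0],"fingers":-0.3},{"travel":[0,0,0],"turn":[0,0,0],"fingers":-0.3},{"travel":[0,0,0],"turn":[0,0,0],"fingers":-0.3},{"travel":[0,0,0],"turn":[0,0,0],"fingers":-0.3}]' 22
```

```text
clock: 9.2
eef_pos: [0.5022, -0.1904, 0.1272]
tcp_rot: [0.707, -0.707, 0.007, -0.008]
force: [-0.5, -0.7, -1.5]
grip_width: 0.438
clock: 10.2
eef_pos: [0.5021, -0.1903, 0.1219]
tcp_rot: [0.707, -0.707, 0.007, -0.007]
force: [0.4, -0.7, -0.8]
grip_width: 0.439
```

```bash
python3 -m pendant '[{"travel":[0,1,0],"turn":[0,0,0],"fingers":-0.3},{"travel":[0,1,0],"turn":[0,0,0],"fingers":-0.3},{"travel":[0,1,0],"turn":[0,0,0],"fingers":-0.3},{"travel":[0,0,0],"turn":[0,0,0],"fingers":-0.3},{"travel":[0,0,0],"turn":[0,0,0],"fingers":-0.3},{"travel":[0,0,0],"turn":[0,0,0],"fingers":-0.3},{"travel":[0,0,0],"turn":[0,0,0],"fingers":-0.3},{"travel":[0,0,0],"turn":[0,0,0],"fingers":-0.3},{"travel":[0,0,0],"turn":[0,0,0],"fingers":-0.3},{"travel":[0,0,0],"turn":[0,0,0],"fingers":-0.3}]' 22 && python3 -m pendant '[{"travel":[0,1,0],"turn":[0,0,0],"fingers":-0.3},{"travel":[0,1,0],"turn":[0,0,0],"fingers":-0.3},{"travel":[0,1,0],"turn":[0,0,0],"fingers":-0.3},{"travel":[0,1,0],"turn":[0,0,0],"fingers":-0.3},{"travel":[0,0,0],"turn":[0,0,0],"fingers":-0.3},{"travel":[0,0,0],"turn":[0,0,0],"fingers":-0.3},{"travel":[0,0,0],"turn":[0,0,0],"fingers":-0.3},{"travel":[0,0,0],"turn":[0,0,0],"fingers":-0.3},{"travel":[0,0,0],"turn":[0,0,0],"fingers":-0.3},{"travel":[0,0,0],"turn":[0,0,0],"fingers":-0.3}]' 22
```

```text
clock: 11.2
eef_pos: [0.5021, -0.1903, 0.1189]
tcp_rot: [0.707, -0.707, 0.007, -0.007]
force: [-0.6, -0.5, -1.9]
grip_width: 0.437
clock: 12.2
eef_pos: [0.5021, -0.1903, 0.115]
tcp_rot: [0.707, -0.707, 0.007, -0.007]
force: [0.1, 0.4, -1.3]
grip_width: 0.437
```

```bash
python3 -m pendant '[{"travel":[0,1,0],"turn":[0,0,0],"fingers":-0.3},{"travel":[0,1,0],"turn":[0,0,0],"fingers":-0.3},{"travel":[0,1,0],"turn":[0,0,0],"fingers":-0.3},{"travel":[0,1,0],"turn":[0,0,0],"fingers":-0.3},{"travel":[0,1,0],"turn":[0,0,0],"fingers":-0.3},{"travel":[0,1,0],"turn":[0,0,0],"fingers":-0.3},{"travel":[0,1,0],"turn":[0,0,0],"fingers":-0.3},{"travel":[0,1,0],"turn":[0,0,0],"fingers":-0.3},{"travel":[0,0,0],"turn":[0,0,0],"fingers":-0.3},{"travel":[0,0,0],"turn":[0,0,0],"fingers":-0.3}]' 22 && python3 -m pendant '[{"travel":[0,1,0],"turn":[0,0,0],"fingers":-0.3},{"travel":[0,1,0],"turn":[0,0,0],"fingers":-0.3},{"travel":[0,1,0],"turn":[0,0,0],"fingers":-0.3},{"travel":[0,1,0],"turn":[0,0,0],"fingers":-0.3},{"travel":[0,1,0],"turn":[0,0,0],"fingers":-0.3},{"travel":[0,1,0],"turn":[0,0,0],"fingers":-0.3},{"travel":[0,1,0],"turn":[0,0,0],"fingers":-0.3},{"travel":[0,1,0],"turn":[0,0,0],"fingers":-0.3},{"travel":[0,1,0],"turn":[0,0,0],"fingers":-0.3},{"travel":[0,0,0],"turn":[0,0,0],"fingers":-0.3}]' 22
```

```text
clock: 13.2
eef_pos: [0.502, -0.1903, 0.1069]
tcp_rot: [0.707, -0.707, 0.007, -0.007]
force: [0.3, -0.1, -1.9]
grip_width: 0.439
clock: 14.2
eef_pos: [0.502, -0.1903, 0.0978]
tcp_rot: [0.707, -0.707, 0.007, -0.007]
force: [-0.4, -0.6, -2.7]
grip_width: 0.437
```

```bash
python3 -m pendant '[{"travel":[0,1,0],"turn":[0,0,0],"fingers":-0.3},{"travel":[0,1,0],"turn":[0,0,0],"fingers":-0.3},{"travel":[0,1,0],"turn":[0,0,0],"fingers":-0.3},{"travel":[0,1,0],"turn":[0,0,0],"fingers":-0.3},{"travel":[0,1,0],"turn":[0,0,0],"fingers":-0.3},{"travel":[0,1,0],"turn":[0,0,0],"fingers":-0.3},{"travel":[0,1,0],"turn":[0,0,0],"fingers":-0.3},{"travel":[0,1,0],"turn":[0,0,0],"fingers":-0.3},{"travel":[0,1,0],"turn":[0,0,0],"fingers":-0.3},{"travel":[0,1,0],"turn":[0,0,0],"fingers":-0.3}]' 22 && python3 -m pendant '[{"travel":[0,1,0],"turn":[0,0,0],"fingers":-0.3},{"travel":[0,1,0],"turn":[0,0,0],"fingers":-0.3},{"travel":[0,1,0],"turn":[0,0,0],"fingers":-0.3},{"travel":[0,1,0],"turn":[0,0,0],"fingers":-0.3},{"travel":[0,1,0],"turn":[0,0,0],"fingers":-0.3},{"travel":[0,1,0],"turn":[0,0,0],"fingers":-0.3},{"travel":[0,0,0],"turn":[0,0,0],"fingers":-0.3},{"travel":[0,0,0],"turn":[0,0,0],"fingers":-0.3},{"travel":[0,0,0],"turn":[0,0,0],"fingers":-0.3},{"travel":[0,0,0],"turn":[0,0,0],"fingers":-0.3}]' 22
```

```text
clock: 15.2
eef_pos: [0.5021, -0.1903, 0.0879]
tcp_rot: [0.707, -0.707, 0.007, -0.007]
force: [-0.1, 0.0, -1.4]
grip_width: 0.434
clock: 16.2
eef_pos: [0.5021, -0.1903, 0.082]
tcp_rot: [0.707, -0.707, 0.007, -0.007]
force: [-0.4, 0.4, 2.2]
grip_width: 0.441
```

```bash
python3 -m pendant '[{"travel":[0,0.5,0],"turn":[0,0,0],"fingers":-0.3},{"travel":[0,0.5,0],"turn":[0,0,0],"fingers":-0.3},{"travel":[0,0.5,0],"turn":[0,0,0],"fingers":-0.3},{"travel":[0,0.5,0],"turn":[0,0,0],"fingers":-0.3},{"travel":[0,0.5,0],"turn":[0,0,0],"fingers":-0.3},{"travel":[0,0.5,0],"turn":[0,0,0],"fingers":-0.3},{"travel":[0,0,0],"turn":[0,0,0],"fingers":-0.3},{"travel":[0,0,0],"turn":[0,0,0],"fingers":-0.3},{"travel":[0,0,0],"turn":[0,0,0],"fingers":-0.3},{"travel":[0,0,0],"turn":[0,0,0],"fingers":-0.3}]' 22 && python3 -m pendant '[{"travel":[0,0.5,0],"turn":[0,0,0],"fingers":-0.3},{"travel":[0,0,0],"turn":[0,0,0],"fingers":-0.3},{"travel":[0,0,0],"turn":[0,0,0],"fingers":-0.3},{"travel":[0,0.3,0],"turn":[0,0,0],"fingers":-0.3},{"travel":[0,0,0],"turn":[0,0,0],"fingers":-0.3},{"travel":[0,0,0],"turn":[0,0,0],"fingers":-0.3},{"travel":[0,0,0],"turn":[0,0,0],"fingers":-0.3},{"travel":[0,0,0],"turn":[0,0,0],"fingers":-0.3},{"travel":[0,0,0],"turn":[0,0,0],"fingers":-0.3},{"travel":[0,0,0],"turn":[0,0,0],"fingers":-0.3}]' 22
```

```text
clock: 17.2
eef_pos: [0.5021, -0.1903, 0.079]
tcp_rot: [0.707, -0.707, 0.007, -0.007]
force: [-1.1, 0.5, 3.4]
grip_width: 0.437
clock: 18.2
eef_pos: [0.5021, -0.1903, 0.0781]
tcp_rot: [0.707, -0.707, 0.007, -0.007]
force: [-0.9, -0.1, 3.6]
grip_width: 0.438
```

```bash
python3 -m pendant '[{"travel":[0,0.3,0],"turn":[0,0,0],"fingers":-0.3},{"travel":[0,0,0],"turn":[0,0,0],"fingers":-0.3},{"travel":[0,0.3,0],"turn":[0,0,0],"fingers":-0.3},{"travel":[0,0,0],"turn":[0,0,0],"fingers":-0.3},{"travel":[0,0,0],"turn":[0,0,0],"fingers":-0.3},{"travel":[0,0,0],"turn":[0,0,0],"fingers":-0.3},{"travel":[0,0,0],"turn":[0,0,0],"fingers":-0.3},{"travel":[0,0,0],"turn":[0,0,0],"fingers":-0.3},{"travel":[0,0,0],"turn":[0,0,0],"fingers":-0.3},{"travel":[0,0,0],"turn":[0,0,0],"fingers":-0.3}]' 22 && python3 -m pendant '[{"travel":[0,0.3,0],"turn":[0,0,0],"fingers":-0.3},{"travel":[0,0,0],"turn":[0,0,0],"fingers":-0.3},{"travel":[0,0,0],"turn":[0,0,0],"fingers":-0.3},{"travel":[0,0,0],"turn":[0,0,0],"fingers":-0.3},{"travel":[0,0,0],"turn":[0,0,0],"fingers":-0.3},{"travel":[0,0,0],"turn":[0,0,0],"fingers":-0.3},{"travel":[0,0,0],"turn":[0,0,0],"fingers":-0.3},{"travel":[0,0,0],"turn":[0,0,0],"fingers":-0.3},{"travel":[0,0,0],"turn":[0,0,0],"fingers":-0.3},{"travel":[0,0,0],"turn":[0,0,0],"fingers":-0.3}]' 22
```

```text
clock: 19.2
eef_pos: [0.5021, -0.1904, 0.078]
tcp_rot: [0.707, -0.707, 0.007, -0.008]
force: [-2.2, 0.9, 8.4]
grip_width: 0.441
clock: 20.2
eef_pos: [0.5021, -0.1904, 0.0779]
tcp_rot: [0.707, -0.707, 0.007, -0.008]
force: [-3.7, 1.3, 12.2]
grip_width: 0.439
```

```bash
python3 -m pendant '[{"travel":[0,0.4,0],"turn":[0,0,0],"fingers":-0.12},{"travel":[0,0.3,0],"turn":[0,0,0],"fingers":-0.05},{"travel":[0,0.3,0],"turn":[0,0,0],"fingers":0.02},{"travel":[0,0.3,0],"turn":[0,0,0],"fingers":0.08},{"travel":[0,0.3,0],"turn":[0,0,0],"fingers":0.15},{"travel":[0,0,0],"turn":[0,0,0],"fingers":0.25},{"travel":[0,0,0],"turn":[0,0,0],"fingers":0.4},{"travel":[0,0,0],"turn":[0,0,0],"fingers":0.6},{"travel":[0,0,0],"turn":[0,0,0],"fingers":0.8},{"travel":[0,0,0],"turn":[0,0,0],"fingers":0.9}]' 22 && python3 -m pendant '[{"travel":[0,0,0],"turn":[0,0,0],"fingers":1},{"travel":[0,-5,0],"turn":[0,0,0],"fingers":1},{"travel":[0,-15,0],"turn":[0,0,0],"fingers":1},{"travel":[0,-25,0],"turn":[0,0,0],"fingers":1},{"travel":[0,-40,0],"turn":[0,0,0],"fingers":1},{"travel":[0,-40,0],"turn":[0,0,0],"fingers":1},{"travel":[-30,0,30],"turn":[0,0,0],"fingers":1},{"travel":[-30,0,40],"turn":[0,0,0],"fingers":1},{"travel":[-30,0,40],"turn":[0,0,0],"fingers":1},{"travel":[-30,0,40],"turn":[0,0,0],"fingers":1}]' 22
python3 - <<'E'
from h import *;from workcell import r
for n,(x0,y0,x1,y1) in dict(side=(240,215,360,345),top=(350,215,450,295)).items():
    c=r.read_camera(n);W=cloud(c).reshape(-1,3);W=W[~np.isnan(W).any(1)]
    Q=W[(abs(W[:,0]-.5)<.03)&(abs(W[:,1]+.19)<.04)&(W[:,2]>.07)]
    P=Q[Q[:,2]>.098];print(n,len(P),"top z",np.round(np.percentile(P[:,2],[10,50,90]),4),rect(P),"all",rect(Q))
    C=W[(abs(W[:,0]-.5)<.06)&(abs(W[:,1]+.19)<.06)&(abs(W[:,2]-.06)<.006)];print("cradle",rect(C),np.median(C[:,2]))
    cv2.imwrite(f"pics/e_{n}.png",cv2.convertScaleAbs(cv2.resize(c["img"][y0:y1,x0:x1],None,fx=4.5,fy=4.5,interpolation=cv2.INTER_CUBIC)[...,::-1],alpha=2))
print(r.observe()["force"])
E
```

```text
clock: 21.2
eef_pos: [0.502, -0.1903, 0.0755]
tcp_rot: [0.707, -0.707, 0.007, -0.007]
force: [0.6, -0.0, -0.2]
grip_width: 0.955
clock: 22.2
eef_pos: [0.3839, -0.0367, 0.201]
tcp_rot: [0.707, -0.707, 0.007, -0.008]
force: [0.4, 0.9, 0.4]
grip_width: 0.999
side 428 top z [0.1014 0.1056 0.1075] (array([ 502., -191.]), array([52.8, 48.3]), 82.5) all (array([ 502.1, -190.8]), array([53.3, 48. ]), 88.5)
cradle (array([ 501.8, -189.6]), array([98. , 85.9]), 88.7) 0.06038545154819827
top 355 top z [0.1025 0.1059 0.1087] (array([ 498.3, -190.3]), array([46.7, 51. ]), 0.2) all (array([ 498.4, -190.2]), array([50.7, 47.4]), 88.6)
cradle (array([ 498.4, -190.2]), array([97. , 86.3]), 88.5) 0.06045544180729507
[0.43150141 0.46890269 0.3133552 ]
```

View pics/e_side.png

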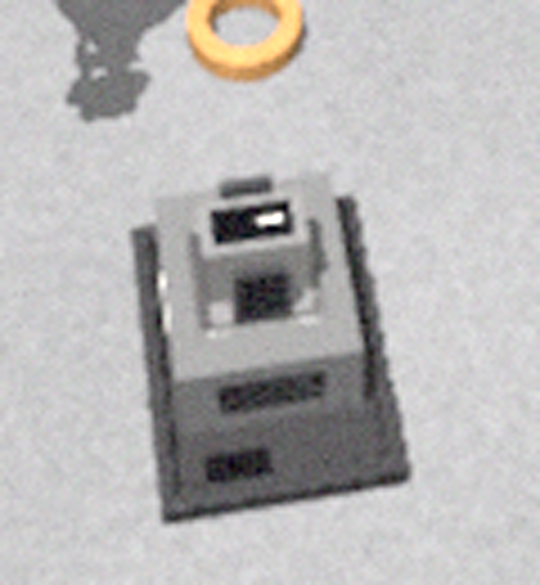

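View pics/e_top.png

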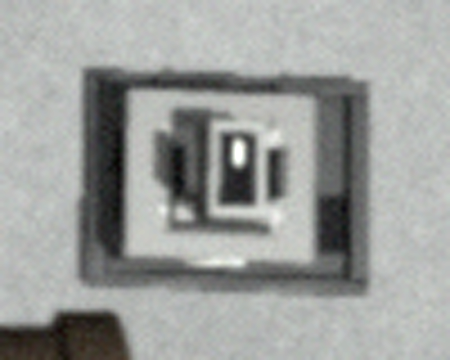

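The side view shows the pack upright in the cradle with both tabs standing out, at (245,187) and (262,295). The top view shows tabs on both sides of the core, at about (178,165) and (280,170). The pack top is 1.3–1.6 mm higher than it was in the printer, and it measures 50–53 mm across the tabs, centred on the cradle. That is what a latched pack should show.

```bash
python3 -c "
from workcell import r
print(r.sign_off(), r.observe()['clock'])"
```

```text
the job is handed in; nothing more can be done
the job is handed in; nothing more can be done
```

The battery pack is out of the printer and seated in the charger, with every sign that both tabs latched. I handed the job in at about 22 s of the 67 s allowed; no verdict is reported.

- **Release:** I pinched both tabs to their stops with 20 N. The opening read 37.5 mm and the sideways force was balanced. I then lifted the pack out without a snag.
- **Finding the well:** The cameras showed the cradle about 12.5 mm from mid-travel along +y. Before lowering the pack I moved it 2.3 mm in x, because the side camera showed it off-centre. It met nothing on the way down until the contact plate.
- **Seating:** I pressed until the hard floor pushed back, with about 12 N on the wrist. Then I opened the fingers with a slight extra downward push and backed the arm away.

**Last checks:**
- **Height:** the pack top was 1.3–1.6 mm higher than it was in the printer, against the 1.5 mm expected when latched.
- **Tabs:** the width across both tabs was 50.7 mm from the top camera and 53.3 mm from the side camera. That means they are sprung out; jammed in, they would measure clearly less.
- **Position:** the pack was centred on the cradle to within about 1.2 mm.
- **Robot:** it was clear of everything and read about 0 N.

**Disagreements and gaps:** The two cameras differ by about 3.5 mm in world x, so I compared positions only within one camera's view. I judged the latching from height and tab width, and did not test it with a pull. I did not re-measure the tape roll, mug, stapler or bin, but the arm met no force near them.

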